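Draw and hold the vacuum on the marinating station

TASK

Get the marinating pump holding a vacuum: turn the black bar knob on the regulator until its orange end points at the orange mark on the dial, then slide the yellow lock fully home over it. Then squeeze the red release button on the side of the black pump handle, pull the handle straight up past its first stop to the second stop at the top of its travel, and finish holding it there with the button still squeezed - do not let go at the end. Leave the other things on the cart where they are.

Things in the scene. Friction and masses are not known exactly. Their poses are not given: they have to be found in the camera images.
- station: Vacuum marinating station bolted to the cart: grey base plate 250 (x) by 360 (y) by 20 mm. Origin on the cart surface; plate runs x=-90 (robot's side) to +160 mm; axes along its edges, z up. In this frame: pump axis x=-10, y=100 mm; knob axis x=-20, y=-100; lock on the knob's +x side; closed aluminium canister, 94 mm wide, at x=110, y=50, top 117 mm above the cart.
- knob_grip (a point): Point on the knob's axis at the height to grip it, 80 mm above the cart. The knob is an upright black bar 44 mm long, 10 mm thick, from 44 to 94 mm above the cart, pinched across its thickness. This point's x axis runs along the bar to its orange-topped end.
- knob (a joint): Knob angle in rad, growing clockwise seen from above, 0 to 2.0. At 1.2 the orange end points at the orange mark (bar along the station's x axis, orange end to +x, towards the lock). It starts between 0 and 0.7, stays where left, friction about 0.05 N m.
- lock_tab (a point): Centre of the lock's upright yellow tab, 76 mm above the cart: 26 mm along station x, 10 mm thick along y, from 54 to 92 mm above the cart. Below it a flat yellow fork (46 to 54 mm above the cart, 34 mm wide) points to the knob; its 14 mm slot passes over the bar only when the bar is on the mark. Stays where left, friction about 2 N.
- lock (a joint): How far the lock has slid towards the knob (station -x), in m: 0 to 0.008 at the start (open), 0.050 fully home, the fork straddling the knob bar.
- pump_handle (a point): Centre of the black pump handle, a block 36 (station x) by 44 (y) by 44 mm high; at home 157 mm above the cart. Grip across station y, one finger on the red button (+y side), the other on the plain side: 52 mm across with the button out, 45 mm squeezed. A steel catch rail, top 120 mm above the cart, stands below the button, 30 to 49 mm from the pump axis.
- plunger (a joint): How far the handle is pulled up, in m: 0 home, first stop 0.045, second stop 0.090 (hard end of travel). With the button out a catch blocks it after 2 mm at home and again at the first stop; squeezed, it passes freely. It is drawn back: pulling takes about 4 N at home, 8 N at the second stop; let go, it sinks.
- release (a joint): How far the red release button is squeezed into the handle (station -y), in m: 0 out, 0.007 fully in (6 N); the catch is free beyond about 0.005.
- release_face (a point): Centre of the outer face of the red release button, 24 mm wide by 28 mm high, on the +y side of the pump handle; moves with the handle.
- bottle_mid (a point): Middle of a yellow plastic squeeze bottle, 56 mm across, 185 mm high, standing. Bystander.
- ramekin_mid (a point): Middle of a white ceramic ramekin, 90 mm across, 45 mm high. Bystander.
- jar_mid (a point): Middle of an amber spice jar, 52 mm across, 100 mm high. Bystander.
- dipper_mid (a point): Middle of a wooden honey dipper lying on the cart, 160 mm long along its x axis, 25 mm thick. Bystander; a round slow cooker, 290 mm across and 230 mm high, is fixed beyond it at the back left of the cart.

How it is judged:
On the way, in this order (a step that is already met when the one before it is completed fails the run):
1. knob on the mark, lock still open, pump still down (value of joint knob between 1.08 and 1.32 rad and value of joint lock below 0.015 m and value of joint plunger below 0.012 m), for 0.2 s.
2. lock fully home over the knob on its mark, pump still down (value of joint knob between 1.08 and 1.32 rad and value of joint lock above 0.044 m and value of joint plunger below 0.012 m), for 0.2 s.
3. release button squeezed with the pump handle still down (value of joint release above 0.0045 m and value of joint plunger below 0.012 m), for 0.05 s.
At the end, for the whole second after the job is handed in: Knob within 0.12 rad of its mark (1.2), lock slid at least 44 of 50 mm home, pump handle held still at the second stop (84 mm or more of 90 mm), release button still squeezed at least 4.5 of 7 mm by gripping fingers (over 3 N) (value of joint knob between 1.08 and 1.32 rad and value of joint lock above 0.044 m and value of joint plunger above 0.084 m and value of joint release above 0.0045 m and velocity of joint plunger between -0.02 and 0.02 m/s and contact force between the fingers and anything else above 3 N); the arm keeps its last pose, push and grip.
It fails at once if a bystander is pushed aside by over 30 mm (bottle_mid) (distance of bottle_mid from where it was at the start of the episode above 0.03 m).
It fails at once if a bystander is pushed aside by over 30 mm (ramekin_mid) (distance of ramekin_mid from where it was at the start of the episode above 0.03 m).
It fails at once if a bystander is pushed aside by over 30 mm (jar_mid) (distance of jar_mid from where it was at the start of the episode above 0.03 m).
It fails at once if a bystander is pushed aside by over 30 mm (dipper_mid) (distance of dipper_mid from where it was at the start of the episode above 0.03 m).
It also fails if it takes over 58 s, if anything falls off the work surface, if the arm or the gripper's body presses on something with over 40 N, if the wrist force passes 120 N, or if a joint passes its speed limit or range.

ROBOT

A 7-joint arm with a two-finger parallel gripper is mounted at the origin on the work surface. World frame = base frame: x ahead of the robot, y to its left, z up, the work surface at z = 0. Lengths are in m, angles in rad, forces in N, time in s.
With the tool pointing down it reaches from about 0.35 to 0.9 m from the base axis. Payload 7.2 kg.
Tool frame: the origin (TCP) lies at the very end of the fingers, on their centre line; the grasp point (between the pads) lies 19 mm behind it; z points along the fingers, y is the direction in which the jaws open and shut (so a half turn about z gives the same grasp; the last joint's range is limited). The gripper opens to 85 mm and grips with 20 to 120 N. Pads are 22 mm wide; open, the fingers measure 114 mm over their backs; the gripper's body (76 mm by 85 mm) begins 54 mm behind the grasp point. The pads swing forward as they close: fully open they stand 13 mm farther back than shut.
Start: joints at [-1.179, 0.411, -0.013, 1.596, 0.006, 1.134, -0.082], TCP at [0.277, 0.56, 0.231] pointing down, gripper open.
Joint ranges: [-2.95, 2.95], [-0.29, 1.99], [-1.47, 1.44], [0.14, 2.54], [-1.03, 4.17], [0.13, 1.85], [-2.86, 2.86]. Speed limits (rad/s): [2.39, 2.39, 3.01, 3.01, 3.14, 3.14, 3.14].

INTERFACE

Orientations are given as a 3x3 rotation matrix whose columns are the frame's x, y, z axes.
In Python, from bench import * gives the robot as it stands. Calls block until the motion is done:
- move_pose(position, orientation): joint-space move of the TCP to a pose.
- move_straight(position, v=0.15, rotation=None, f_stop=None): straight line of the TCP; rotation=None keeps the orientation; v is the mean speed in m/s. With f_stop (N) it stops when the force on the tool has changed by that much, and returns True; else False.
- goto_joints(angles): joint-space move.
- gripper_to(opening): finger opening in m; the grip force is fixed at half the most; returns when the fingers have stopped.
- dwell(seconds).
- inverse_kinematics(position, orientation): joint angles nearest the present ones, or None.
- camera(name): name is "side" or "top"; returns (picture, depth): 384x512x3 uint8, red, green, blue; 384x512 float32, m along the optical axis (not along the pixel's ray), 0 where there is no reading.
- camera_params(name): a dict with "fx", "fy", "cx", "cy" (pixels), "k1" (the pictures are not rectified: a ray, as slopes to the right and down, at radius r is drawn at 1 + k1 r^2 times it, then the intrinsics apply), "position" and "rotation" of the camera in the world. Camera axes: x right, y up, looking along -z (the intrinsics and any distortion apply to the point x, -y, -z); pixel columns grow to the right and rows downward; lengths in m; the calibration is good to about 2 mm. A picture is of the moment at which its call begins. camera_params takes no time and is no camera call.
A pose or a line that the arm cannot do raises IKError and nothing moves.
- sign_off(): hands the job in, once; it reports no verdict.
Trained networks look in the newest picture that a camera, given by its name, has taken for a name from the list of things; names that differ only in an ending like _2 or _b are one class to them, and where a whole thing is asked for, a point or a joint stands for the part that bears it (a point fixed in the world has none). Each returns a list of dicts, best first, with "score" (0 to 1); they miss things now and then, are a little off and sometimes report something else, mostly with a low value. They report only what shows in the picture. A call takes as long as a camera call.
- search_frame(camera, query): "box" ([left, top, width, height] in pixels, round what is visible of it).
- spot_point(camera, query): "point" ([row, column] in pixels: a listed point, or the origin of a listed thing).
Readings, each from a call of its own:
- get_t(): time.
- get_joints(): joint angles.
- get_joint_velocities(): joint speeds.
- get_joint_torque(): joint torques, N m.
- get_ee_pos(): TCP position.
- get_eef_rot(): TCP orientation.
- get_force(): force on the tool from outside, world axes, zero at the start.
- get_ft_torque(): the same for the moment, N m.
- get_opening(): finger opening in m.
Only numpy, scipy, OpenCV 4.12 (cv2) and the standard library are available. Lean on these libraries where they do the work, as an engineer would, in place of code of your own. Each camera call takes 0.05 s, during which the arm holds its last target. There are 200 camera calls.

## Working session

There is one attempt and no reset: what is moved stays moved. The work goes in short steps, each a Python script; the robot and the scene stay as the last script left them, time stands still between calls to the robot, and variables do not carry over. Pictures are saved under pics/ and viewed, about 8 in all and at most 12, crops included, and the job is handed in when it is done.

```bash
mkdir -p pics; cat > h.py <<'E'
from bench import *
import numpy as np, cv2
def world(name, uv, depth=None, z=None):
    p=camera_params(name); K=np.array([[p["fx"],0,p["cx"]],[0,p["fy"],p["cy"]],[0,0,1.]])
    u=cv2.undistortPoints(np.array([[uv]],float),K,np.array([p["k1"],0,0,0.]))[0,0]
    R=np.array(p["rotation"]);c=np.array(p["position"]); d=R@np.array([u[0],-u[1],-1.])
    s=depth if depth is not None else (z-c[2])/d[2]
    return c+s*d
def save(n,img,f=1): cv2.imwrite(n,cv2.resize(cv2.cvtColor(img,cv2.COLOR_RGB2BGR),None,fx=f,fy=f,interpolation=cv2.INTER_CUBIC))
E
python3 - <<'E'
from h import *
print(get_t())
D={}
for c in ("side","top"):
    im,d=camera(c); save(f"pics/{c}0.png",im,1.5); np.savez(f"{c}0.npz",im=im,d=d)
    p=camera_params(c); print(c,np.round(p["position"],3),p["fx"],p["k1"])
    for q in ("station","knob_grip","lock_tab","pump_handle","release_face"):
        r=spot_point(c,q)[:2]
        for x in r:
            v,u=x["point"]; dd=d[int(v),int(u)]
            print(c,q,round(x["score"],2),np.round([u,v],1),np.round(world(c,(u,v),depth=dd),3) if dd>0 else None)
print(get_t())
E
```

```text
0.0
side [ 0.49  -1.032  1.044] 431.6719676205734 0.007646767076311836
side station 0.98 [272.4 209.9] [0.546 0.024 0.019]
side knob_grip 0.68 [271.6 215.4] [ 0.538 -0.079  0.096]
side lock_tab 0.47 [303.4 214.8] [ 0.641 -0.056  0.074]
side pump_handle 0.56 [328.8 306.7] [ 0.673 -0.408  0.093]
side pump_handle 0.5 [268.  158.3] [0.531 0.115 0.171]
top [0.4   0.013 1.144] 397.70935155867033 -0.08460281748421535
top station 0.76 [232.8 191.2] [0.545 0.036 0.022]
top knob_grip 0.58 [266.8 187.1] [ 0.549 -0.056  0.096]
top lock_tab 0.59 [266.1 156.9] [ 0.632 -0.053  0.091]
top pump_handle 0.84 [191.2 190.3] [0.525 0.134 0.181]
top release_face 0.53 [181.8 189.5] [0.527 0.158 0.174]
0.6
```

View pics/top0.png

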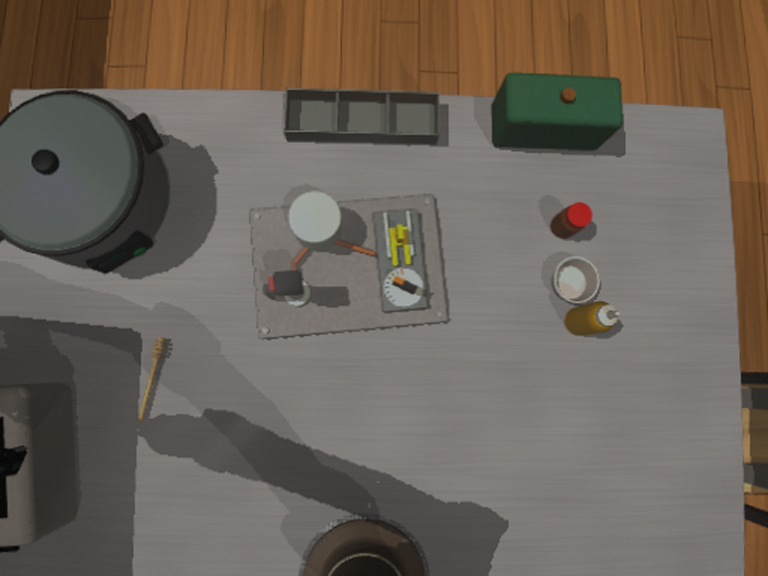

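View pics/side0.png

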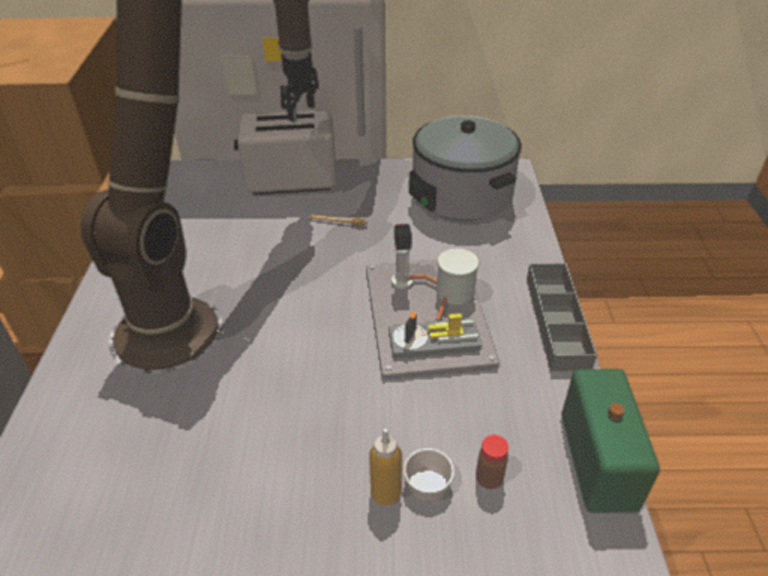

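The top view shows the plate with corners at about (250,210), (435,195), (447,322) and (260,337), turned slightly counter-clockwise. The knob is at (407,285) with its orange end up-left, the yellow tab at (400,243) and the pump handle at (287,282). The bystanders are all well clear. Next I'll fit the station pose from the depth.

```bash
cat >> h.py <<'E'
def cloud(name,d):
    p=camera_params(name); K=np.array([[p["fx"],0,p["cx"]],[0,p["fy"],p["cy"]],[0,0,1.]])
    h,w=d.shape; uv=np.stack(np.meshgrid(np.arange(w),np.arange(h)),-1).reshape(-1,1,2).astype(float)
    u=cv2.undistortPoints(uv,K,np.array([p["k1"],0,0,0.]))[:,0]
    r=np.c_[u[:,0],-u[:,1],-np.ones(len(u))]*d.reshape(-1,1)
    return (r@np.array(p["rotation"]).T+np.array(p["position"])).reshape(h,w,3)
E
python3 - <<'E'
from h import *
for c in ("top","side"):
    z=np.load(c+"0.npz"); P=cloud(c,z["d"]); im=z["im"].astype(int)
    reg=(P[...,0]>.4)&(P[...,0]<.75)&(abs(P[...,1]-.03)<.23)&(z["d"]>0)
    t=reg&(P[...,2]<.008); print(c,"table z",np.median(P[t][:,2]))
    m=(reg&(P[...,2]>.012)&(P[...,2]<.03)).astype(np.uint8)
    m=cv2.morphologyEx(m,cv2.MORPH_OPEN,np.ones((3,3)))
    pts=P[m>0][:,:2].astype(np.float32); r=cv2.minAreaRect(pts); b=cv2.boxPoints(r); print("rect",r,"\n",b)
    # edges: choose long side as y
    e=[b[1]-b[0],b[2]-b[1]]; L=max(e,key=np.linalg.norm); L=L*np.sign(L[1]); yaw=np.arctan2(-L[0],L[1])
    X=np.array([np.cos(yaw),np.sin(yaw)]);Y=np.array([-X[1],X[0]]); o=np.array(r[0])-.035*X
    print("yaw",yaw,"origin",o,"size",[np.linalg.norm(v) for v in e])
    loc=np.stack([(P[...,:2]-o)@X,(P[...,:2]-o)@Y],-1)
    def show(n,mm): print(n,mm.sum(),np.round(np.median(np.c_[loc[mm],P[mm]],0),4) if mm.any() else "")
    R,G,B=im[...,0],im[...,1],im[...,2]
    k=reg&(np.hypot(loc[...,0]+.02,loc[...,1]+.1)<.04)&(P[...,2]>.07)
    show("knob",k); show("orange",k&(R>G*1.4)&(R>90))
    show("dark",k&(R<70))
    show("tab",reg&(R>120)&(G>100)&(B<70)&(P[...,2]>.08)); 
    show("yellow low",reg&(R>120)&(G>100)&(B<70)&(P[...,2]<.06)&(P[...,2]>.03))
    show("handle",reg&(P[...,2]>.165)); 
    show("canister",reg&(P[...,2]>.11)&(P[...,2]<.125))
    pp=P[k]; 
    if k.sum()>5:
        w,V=np.linalg.eigh(np.cov(pp[:,:2].T)); print("bar dir ang",np.arctan2(V[1,1],V[0,1]),w**.5)
im=np.load("top0.npz")["im"]; s=np.load("side0.npz")["im"]
a=cv2.resize(im[120:230,160:300],None,fx=4,fy=4,interpolation=cv2.INTER_CUBIC)
save("pics/crop1.png",a)
E
```

```text
top table z 0.0008020940728058479
rect ((0.5894225835800171, 0.0402618944644928), (0.2514956593513489, 0.361777663230896), 6.38198709487915) 
 [[ 0.44434705  0.20605205]
 [ 0.484561   -0.15348364]
 [ 0.73449814 -0.12552826]
 [ 0.6942842   0.23400743]]
yaw 0.111386694 origin [0.55463948 0.03637142] size [np.float32(0.36177766), np.float32(0.2514957)]
knob 83 [-0.0218 -0.0989  0.5441 -0.0645  0.0946]
orange 23 [-0.0152 -0.0886  0.5493 -0.0537  0.0949]
dark 42 [-0.0255 -0.1046  0.5408 -0.07    0.0925]
tab 53 [ 0.0682 -0.0977  0.6336 -0.0537  0.0931]
yellow low 178 [ 0.0542 -0.0918  0.6201 -0.0499  0.0547]
handle 306 [-0.0119  0.1013  0.5311  0.1354  0.1787]
canister 1002 [0.1071 0.0507 0.6556 0.0988 0.1177]
bar dir ang 1.1435910597744543 [0.00333163 0.0128555 ]
side table z 0.0007448755110626148
rect ((0.5879998207092285, 0.039801448583602905), (0.24987757205963135, 0.36539700627326965), 6.242986679077148) 
 [[ 0.44393438  0.20783   ]
 [ 0.48366958 -0.15540008]
 [ 0.73206526 -0.1282271 ]
 [ 0.69233006  0.23500298]]
yaw 0.10896075 origin [0.55320738 0.03599536] size [np.float32(0.365397), np.float32(0.24987754)]
knob 75 [-0.0198 -0.1044  0.5433 -0.0702  0.0917]
orange 11 [-0.0125 -0.0887  0.5499 -0.0536  0.0945]
dark 37 [-0.0234 -0.1122  0.5426 -0.078   0.0853]
tab 36 [ 0.0723 -0.1029  0.6364 -0.0587  0.09  ]
yellow low 89 [ 0.058  -0.1048  0.6217 -0.0607  0.0542]
handle 124 [-0.0103  0.0917  0.5319  0.1263  0.1776]
canister 444 [0.1058 0.0487 0.6529 0.096  0.1173]
bar dir ang 1.1294226587877803 [0.00344341 0.01483528]
```

View pics/crop1.png

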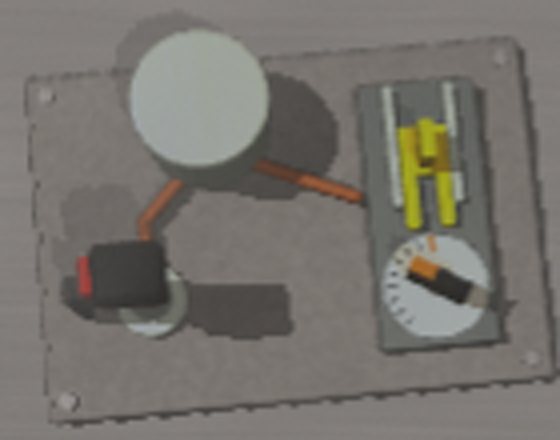

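The crop shows the orange bar end at (425,268), pointing up-left of the orange mark at (432,243), and the fork open. The two cameras agree: yaw 0.110, origin (0.554, 0.036), bar at about 1.14 rad in the world, so the knob reads about 0.17. Now I'll move over the knob.

```bash
cat >> h.py <<'E'
YAW=.110; O=np.array([.554,.0362])
def st(x,y,z):
    c,s=np.cos(YAW),np.sin(YAW); return np.array([O[0]+c*x-s*y,O[1]+s*x+c*y,z])
def rot(a): # tool down, tool x at world angle a
    x=np.array([np.cos(a),np.sin(a),0]);z=np.array([0,0,-1.]); return np.c_[x,np.cross(z,x),z]
E
python3 - <<'E'
from h import *
print(np.round(get_eef_rot(),2))
K=st(-.02,-.1,.18); 
for f in (0,np.pi,-np.pi):
    for n,p,a in (("knob0",K,1.14),("knob1",K,.11),("pump",st(-.01,.1,.25),.11)):
        q=inverse_kinematics(p,rot(a+f)); print(round(f,1),n,None if q is None else np.round(q,2))
p=get_ee_pos(); move_straight([p[0],p[1],.40],v=.25); print(get_t())
E
```

```text
[[-0.9   0.44 -0.  ]
 [ 0.44  0.9   0.  ]
 [ 0.   -0.   -1.  ]]
0 knob0 [-0.49  0.38  0.67  1.88 -0.29  0.98 -0.12]
0 knob1 [-0.56  0.41  0.78  1.88 -0.34  0.99 -1.09]
0 pump [-0.84  0.3   0.64  1.79 -0.2   1.12 -1.6 ]
3.1 knob0 [-0.13  0.33  0.21  1.85 -0.08  0.96  2.82]
3.1 knob1 [-0.3   0.35  0.42  1.86 -0.17  0.96  1.88]
3.1 pump [-0.47  0.26  0.16  1.77 -0.05  1.11  1.39]
-3.1 knob0 [-0.13  0.33  0.21  1.85 -0.08  0.96  2.82]
-3.1 knob1 [-0.3   0.35  0.42  1.86 -0.17  0.96  1.88]
-3.1 pump [-0.47  0.26  0.16  1.77 -0.05  1.11  1.39]
1.425
```

```bash
python3 - <<'E'
from h import *
K=st(-.02,-.1,.40); R=rot(1.14)
move_pose(K,R); print(get_t(), np.round(get_joints(),2))
gripper_to(.04)
im,d=camera("side"); save("pics/a.png",im[150:290,200:380],4)
K[2]=.17; move_straight(K,v=.2)
K[2]=.061; print("hit",move_straight(K,v=.06,f_stop=12)); print(get_ee_pos(),get_t())
im,d=camera("side"); save("pics/b.png",im[150:290,200:380],4)
E
```

```text
3.8417 [-0.58  0.21  0.76  1.55 -0.14  1.44 -0.25]
hit False
[ 0.54529537 -0.06537749  0.06127683] 7.6667
```

View pics/b.png

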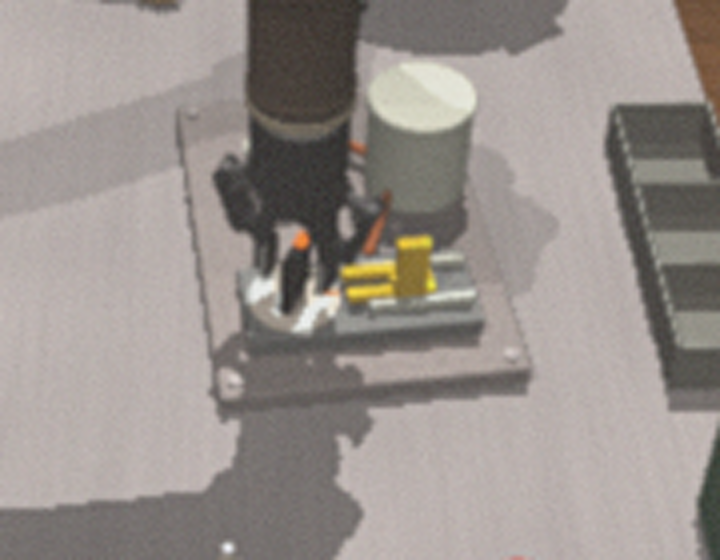

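The fingers straddle the bar (orange top at (300,240)), one on each side with clearance. I'll close and turn by 1.03 rad.

```bash
python3 - <<'E'
from h import *
gripper_to(.0); print("open",get_opening(),get_force())
q=np.array(get_joints()); R=np.array(get_eef_rot()); a0=np.arctan2(R[1,0],R[0,0]); print("a0",a0)
q[6]-=a0-.11; goto_joints(q); dwell(.3)
R=np.array(get_eef_rot()); print("a1",np.arctan2(R[1,0],R[0,0]),get_ee_pos(),get_force(),get_ft_torque(),get_opening())
gripper_to(.04)
p=np.array(get_ee_pos()); move_straight([p[0],p[1],.15],v=.15)
b=st(-.1,-.1,.25); move_straight(b,v=.25); print(get_t())
im,d=camera("side"); save("pics/c.png",im[150:290,200:380],4); P=cloud("side",d); np.savez("c.npz",im=im,d=d)
im,d=camera("top"); save("pics/c2.png",im[120:230,160:300],4)
E
```

```text
open 0.009566284771146178 [-3.74869652  1.50687075  6.01217786]
a0 1.1402151506294522
a1 0.11242776289239768 [ 0.54354758 -0.06400892  0.06126168] [-3.55074409  3.98552734  5.35634211] [ 0.68779478  0.80387855 -0.04668371] 0.00910529782941642
11.1583
```

View pics/c.png

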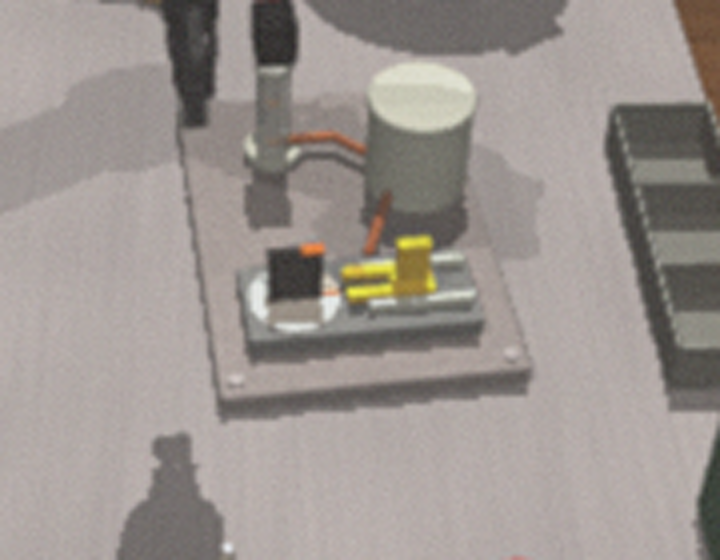

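The bar now lies along station x with its orange end towards the fork, and the lock is still open (tab at (413,265)). Next is the lock.

```bash
python3 - <<'E'
from h import *
R=rot(.11)
T=st(.070,-.0985,.17); move_straight(T,v=.25,rotation=R)
T[2]=.060; print("hit",move_straight(T,v=.07,f_stop=12),get_ee_pos())
gripper_to(0); print("open",get_opening(),get_force(),get_ee_pos())
p=np.array(get_ee_pos()); X=st(1,0,0)-st(0,0,0)
e=p-X*.054; e[2]=.060
print("stop",move_straight(e,v=.04,f_stop=14)); p2=np.array(get_ee_pos()); print("slid",(p-p2)@X,get_force(),get_t())
gripper_to(.04); p=np.array(get_ee_pos()); move_straight([p[0],p[1],.25],v=.2)
move_straight(st(.09,-.14,.40),v=.3); print(get_t())
im,d=camera("side"); save("pics/d.png",im[150:290,200:380],4); np.savez("d.npz",im=im,d=d)
E
```

```text
hit False [ 0.63469002 -0.0540457   0.06045949]
open 0.00909294530997628 [-0.65773305  1.34589454  3.92220301] [ 0.63452683 -0.05382963  0.06037272]
stop True
slid 0.05005037188690425 [ 0.44125667 -1.07241425  1.81169671] 15.4333
17.65
```

View pics/d.png

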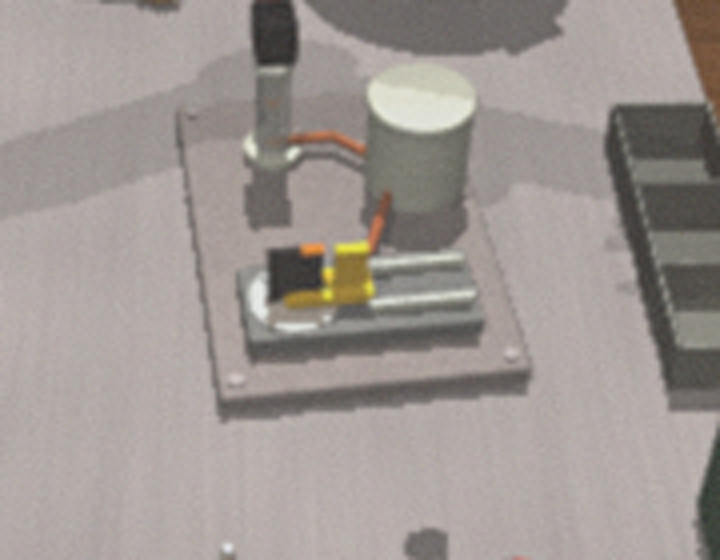

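The fork straddles the bar, with the tab at (352,270) close against it. I'll check the tab's travel from the depth data, then go to the pump.

```bash
python3 - <<'E'
from h import *
X=st(1,0,0)-st(0,0,0)
for n in ("c","d"):
    z=np.load(n+".npz"); P=cloud("side",z["d"]); im=z["im"].astype(int); s=(P-st(0,0,0))@X
    m=(im[...,0]>120)&(im[...,1]>95)&(im[...,2]<90)&(P[...,2]>.06)&(P[...,2]<.1)&(abs(s-.05)<.06)&(abs(P[...,1]+.06)<.05)
    print(n,m.sum(),np.median(s[m]))
R=rot(.11)
H=st(-.010,.1005,.40); move_pose(H,R); gripper_to(.078)
H[2]=.25; move_straight(H,v=.25)
H[2]=.138; print("hit",move_straight(H,v=.07,f_stop=10),get_ee_pos(),get_opening(),get_t())
im,d=camera("side"); save("pics/e.png",im[90:230,200:380],4)
E
```

```text
c 87 0.07195039335067924
d 82 0.021865630881436185
hit False [0.53327382 0.13504771 0.13837498] 0.07775389732038596 21.675
```

View pics/e.png

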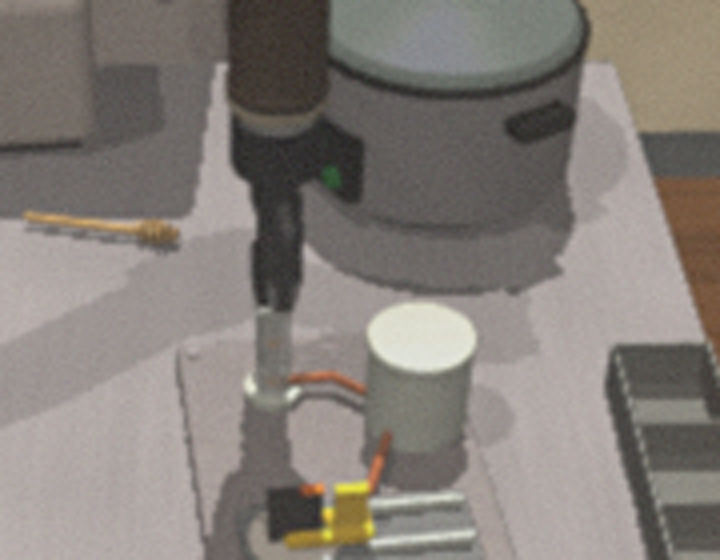

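The depth shows the tab moved 50 mm, so the lock is home. The near finger at (275,260) covers the handle. Now squeeze.

```bash
python3 - <<'E'
from h import *
gripper_to(0); dwell(.3); print("open",get_opening(),get_force(),get_ee_pos(),get_t())
E
```

```text
open 0.04325572679171792 [-2.22672612  3.08809612  7.5213288 ] [0.53325935 0.13641519 0.13890279] 22.425
```

An opening of 43 mm means the button is in (the knob's 10 mm bar read 9.1, so it reads slightly low). Pull up.

```bash
python3 - <<'E'
from h import *
p=np.array(get_ee_pos()); f0=np.array(get_force())
print("stop",move_straight([p[0],p[1],p[2]+.097],v=.05,f_stop=30)); dwell(.4)
p2=np.array(get_ee_pos()); print("rise",p2-p,"open",get_opening(),"dF",np.array(get_force())-f0,get_t())
im,d=camera("side"); save("pics/f.png",im[70:230,200:380],3.5)
P=cloud("side",d); 
im,d=camera("top"); save("pics/f2.png",im[110:240,150:310],4)
E
```

```text
stop True
rise [-9.24642323e-05  1.24246073e-04  9.01141313e-02] open 0.043421084675301216 dF [  6.34992392  -6.73744951 -12.62746223] 24.4833
```

View pics/f.png

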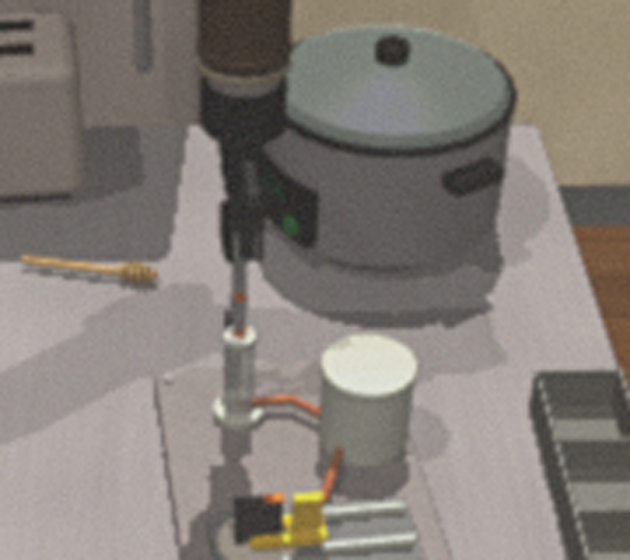

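The rod is out, with its second red mark at the cylinder top (240,332), and the handle is held at (240,235). The hard stop came at 90.1 mm of rise and the opening still reads 43 mm. The knob and lock are unchanged, so I'm handing in.

```bash
python3 - <<'E'
from h import *
print(get_ee_pos(),get_opening(),np.abs(get_joint_velocities()).max()); sign_off(); print(get_t())
E
```

```text
[0.53317769 0.13651445 0.22901693] 0.04342339388390871 0.0015627951265860256
the job is handed in; nothing more can be done
the job is handed in; nothing more can be done
```

The job is handed in with the pump handle held at its second stop and the button squeezed. No verdict was reported. The pull was done at about 24.5 s of the 58 s limit.

- **Knob:** I turned it clockwise by 1.03 rad, so its orange end points at the mark. The gripper ended within 0.003 rad of the station's x axis, and the picture showed the bar lined up with the fork.
- **Lock:** It slid 50 mm until it hit its end. The arm's travel and the depth images agree on that distance, and the fork straddles the bar.
- **Release button:** The opening read 43.3 mm when squeezed and 43.4 mm at the end, with the handle at 45 mm. The gripper reads about 1 mm low, so the button is in.
- **Pump handle:** It rose 90.1 mm to a hard stop and was still at hand-in.

I saw no contact with the other things on the cart, though I did not measure their positions again at the end. Slip of the handle in the grip was only judged from the rise, the stop and the final picture.

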